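# Vent the rinse gun, then open the safety-capped tablet jar

## Robot

A 7-joint arm with a two-finger parallel gripper is mounted at the origin on the work surface. World frame = base frame: x ahead of the robot, y to its left, z up, the work surface at z = 0. Lengths are in mm, angles in rad, forces in N, time in s.
With the tool pointing down it reaches from about 425 to 925 mm from the base axis. Payload 6.8 kg.
Tool frame: the origin (TCP) lies on the centre line of the jaws, within the pads' length; the fingertips stand 8 mm ahead of it and the grasp point (between the pads) lies 11 mm behind it; z points along the fingers, y is the line along which they close (so a half turn about z gives the same grasp; the last joint's range is limited). The gripper opens to 88 mm and grips with 3 to 60 N. Pads are 20 mm wide; open, the fingers measure 115 mm over their backs; the gripper's body (75 mm by 178 mm) begins 61 mm behind the grasp point.
Start: joints at [-1.311, 0.477, 0.022, 1.555, -0.011, 1.109, -0.083], TCP at [242.703, 629.875, 230.664] pointing down, gripper open.
Joint ranges: [-2.96, 2.96], [-0.34, 2.1], [-1.41, 1.46], [0.24, 2.44], [-1.37, 4.51], [0.17, 1.92], [-2.96, 2.96]. Speed limits (rad/s): [2.39, 2.39, 3.14, 3.14, 3.14, 3.14, 3.14].

## Interface

Orientations are given as a 3x3 rotation matrix whose columns are the frame's x, y, z axes.
In Python, from plant import manip gives the robot as it stands.
- The arm moves only by the shell command python3 -m jog 'ROWS' [FORCE]. ROWS is JSON, a list of rows, each a list of 5 numbers: the opening, from -1 (shut) to 1 (fully open), then the shift along the world's x, y, z as a fraction of full scale, then the turn about the world's z as a fraction of full scale. In form: [[gripper, x, y, z, roll], ...]. A call has 1 to 5 rows; each row is the pose to reach, as a shift and turn from the pose commanded when the call began; what a row does not reach only later rows make up. Full scale, the value 1, is 300 mm for a shift and 2 rad for a turn. A row lasts 1/10 s, in which the tool goes at most 50 mm and 8.59 degrees, less where a joint would pass 70% of its speed; a pose out of reach is approached as far as the arm can. A call with a number of a shift or a turn outside -1 to 1 is refused whole. A call with a gripper value outside its range is refused whole. The fingers move at their own pace and stop on an object; FORCE is the grip in N (left out, the last holds). Time passes only in rows, so rows that repeat a pose let the fingers close. It gives the time, the measured TCP pose, the force, the opening and the grip force at its end, in the units of the state.
- manip.read_state(): the state, without advancing time (a new reading comes with each control period).
- manip.grab_frame(name): name is "scene" or "side" or "wrist"; returns a dict with "pixels" (384x512x3 uint8, red, green, blue), "intrinsics" (3x3 intrinsics, pixels), "extrinsics" (4x4, takes a point from camera to world coordinates). Camera axes: x right, y down, z forward; pixel columns grow to the right and rows downward; lengths in mm; the calibration is good to about 2 mm. A picture is of the moment at which its call begins. There is no depth.
- manip.close_job(): hands the job in; it is judged then, once.
The state is a dict: "clock": time; "joints": joint angles; "joint_velocities": joint speeds; "joint_torque": joint torques, N m; "tcp_pos": TCP position; "tool_rot": TCP orientation; "force": force on the tool from outside, world axes, zero at the start; "ft_torque": the same for the moment, N m; "finger_gap": opening from 0.0 (shut) to 1.0 (fully open); "grasp_force": force on a finger pad.
Only numpy, scipy, OpenCV 4.12 (cv2) and the standard library are available. Lean on these libraries where they do the work, as an engineer would, in place of code of your own. Each camera call takes 0.05 s, during which the arm holds its last target. There are 200 camera calls.

## Task

We are about to clean the coffee gear. First vent the parked rinse gun: squeeze its orange trigger fully home towards the grip and let it spring all the way back; then open the tablet jar by pressing its red safety cap down, twisting it anticlockwise while it is down until it comes free, and lifting it straight up. Finish still holding the cap in the gripper, level and still, about 10 cm above where it sat and centred over the jar, and do not disturb the coffee things, tin and jug.

Things in the scene. Friction and masses are not known exactly. Their poses are not given: they have to be found in the camera images.
- gun: Blue rinse gun parked upside down on a base plate (x -85 to 125, y +-45, 12 mm high) fixed to the counter. Origin: on the counter under the grip's centre line; z up. Barrel along x (nozzle +x), x -83 to 122 mm, top z 75. Grip: upright post 26 (x) by 28 (y) mm centred at x = y = 0, top at z 170. The trigger stands on the grip's +x side at y = 0. Free space above.
- trigger (a joint): Orange trigger bar on the gun: 8 mm thick, 20 wide (y), 78 long, hinged at its lower end (gun x 19, z 82). 0 = released, leaning to +x, front face at gun x 38 mm at z 148, 40 at its top (z 159). 0.22 rad = squeezed home against its own stop: upright, front face at x 23, 2 mm short of the grip. Spring return; at z 148 it takes 4 N to start, 11 N to squeeze home.
- squeeze (a point): Point at gun (5, 0, 148) mm, axes as the gun's: middle of the 36 mm pack of grip and squeezed trigger (grip back x -13 to trigger front x +23). Fingers from above, closing along the gun's x about this point, squeeze the trigger.
- jar: Cream cleaning-tablet jar with green band, 78 mm diameter, flat shoulder at z 92 mm, in a steel holder (plate 110 x 110 x 10 mm; cup 88 mm wide, up to z 38) fixed to the counter: it neither moves nor turns. Origin on the counter on the jar's axis, z up. Two hooks on the neck hold the cap; a sprung ring in it pushes the cap up with 6 N.
- cap: Red ribbed cap, 58 mm wide, 34 high, about 40 g. Origin: centre of its underside, z up. Locked: underside at z 98 mm, top at 132. It can turn only 0.1 rad and not lift until pressed down over 4 mm; it bottoms on the jar's shoulder at 6 mm, spring force 15 N. Kept down and turned anticlockwise from above (+z), it is free from 0.8 rad (may go on to 2.2), then lifts off.
- crates: Stack of three white plastic crates, 400 x 260 x 206 mm (x, y, z) in all, fixed, holding coffee things in the top one (inner floor at z 145). Origin: centre of its underside. Tallest thing in it reaches 315 mm above the counter.
- moka: Bystander: aluminium moka pot, 168 mm high, in the top crate. Origin: centre of its underside.
- pan: Bystander: steel milk pan, 116 mm wide, 65 mm high, short handle to its +x, in the top crate. Origin: centre of its underside.
- cup_a: Bystander: brown espresso cup, 62 mm wide, 55 mm high, in the top crate. Origin: centre of its underside.
- cup_b: Bystander: brown espresso cup, same as cup_a, in the top crate. Origin: centre of its underside.
- glass_jar: Bystander: closed round glass jar, 86 mm wide, 100 mm high, in the top crate. Origin: centre of its underside.
- tin: Bystander: yellow tin, 74 mm wide, 100 mm high, on the counter. Origin: centre of its underside.
- jug: Bystander: steel milk jug, 80 mm wide, 85 mm high, handle to its +y, on the counter. Origin: centre of its underside.
There are look-alikes about, which are no part of the job. Of the things that look like the cap, the largest one is meant.

How it is judged (in metres and radians):
On the way, in this order (a step that is already met when the one before it is completed fails the run):
1. the trigger is squeezed fully home (at least 0.19 of 0.22 rad) (value of joint trigger above 0.19 rad), for 0.1 s.
2. the trigger has sprung back (below 0.02 rad) with the fingers off the gun (value of joint trigger below 0.02 rad and contact force between the fingers and gun below 0.1 N), for 0.1 s.
3. the safety cap is pressed down by at least 3 mm (z of cap in the frame of jar below 0.095 m), for 0.05 s.
4. the cap, still on the neck, is twisted free (at least 0.7 rad) (angle between the x axis of cap and the x axis of jar, either way round above 0.7 rad and z of cap in the frame of jar below 0.104 m), for 0.02 s.
At the end, for the whole second after the job is handed in: The cap is gripped (over 1 N), off the jar, 60 to 150 mm above its locked place, within 25 mm of the jar's axis, level within 0.2 rad, slower than 20 mm/s; trigger released (below 0.02 rad); the coffee things, tin and jug upright within 20 mm of their starts (z of cap in the frame of jar between 0.158 and 0.248 m and horizontal distance between cap and jar below 0.025 m and angle between cap's own z axis and vertical below 0.2 rad and linear speed of cap below 0.02 m/s and contact force between the fingers and cap above 1 N and contact force between cap and jar below 0.05 N and value of joint trigger below 0.02 rad and distance of each of moka, pan, cup_a, cup_b, glass_jar, tin, jug from where it was at the start of the episode below 0.02 m and angle between each of moka, pan, cup_a, cup_b, glass_jar, tin, jug's own z axis and vertical below 0.15 rad); the arm keeps its last pose, push and grip.
It fails at once if a bystander in the crate or on the counter shifted by more than 20 mm or tipped (distance of any of moka, pan, cup_a, cup_b, glass_jar, tin, jug from where it was at the start of the episode above 0.02 m or angle between any of moka, pan, cup_a, cup_b, glass_jar, tin, jug's own z axis and vertical above 0.3 rad).
It also fails if it takes over 45 s, if anything falls off the work surface, if the arm or the gripper's body presses on something with over 40 N, if the wrist force passes 120 N, or if a joint passes its speed limit or range.

## Working session

There is one attempt and no reset: what is moved stays moved. The work goes in short steps, Python scripts to look and compute and a shell command to move; the robot and the scene stay as the last step left them, time stands still between calls to the robot, and variables do not carry over. Pictures are saved under pics/ and viewed, at most 10 in all, crops included, and the job is handed in when it is done.

```bash
mkdir -p pics; ls; python3 - <<'E'
from plant import manip
import cv2,numpy as np,pickle
s=manip.read_state(); print(s['clock'],s['tcp_pos'],np.round(s['tool_rot'],3).tolist(),s['finger_gap'])
ims={}
for n in("scene","side","wrist"):
    f=manip.grab_frame(n); ims[n]=f
    cv2.imwrite(f"pics/{n}0.png",f["pixels"][:,:,::-1]); print(n,np.round(f["intrinsics"],1).tolist(),np.round(f["extrinsics"],3).tolist())
pickle.dump(ims,open("f0.pkl","wb"))
E
```

```text
pics
0.0 [242.48564682 629.31511692 229.70512509] [[-0.933, 0.36, -0.001], [0.36, 0.933, -0.002], [-0.0, -0.002, -1.0]] 0.9993945779945141
scene [[489.3, 0.0, 255.2], [0.0, 489.3, 190.6], [0.0, 0.0, 1.0]] [[-0.123, 0.69, -0.713, 1548.49], [0.992, 0.078, -0.096, 286.095], [-0.01, -0.719, -0.694, 1085.835], [0.0, 0.0, 0.0, 1.0]]
side [[484.4, 0.0, 253.4], [0.0, 484.4, 194.4], [0.0, 0.0, 1.0]] [[0.816, -0.306, 0.49, -112.733], [-0.577, -0.465, 0.671, -762.73], [0.022, -0.831, -0.556, 877.955], [0.0, 0.0, 0.0, 1.0]]
wrist [[332.1, 0.0, 254.7], [0.0, 332.1, 190.9], [0.0, 0.0, 1.0]] [[0.359, 0.906, 0.226, 181.725], [0.933, -0.348, -0.088, 653.895], [-0.001, 0.243, -0.97, 384.011], [0.0, 0.0, 0.0, 1.0]]
```

View pics/scene0.png

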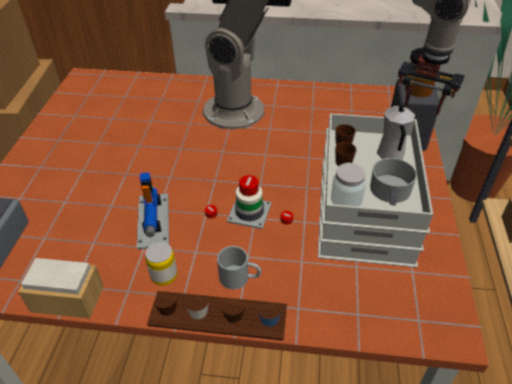

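View pics/side0.png

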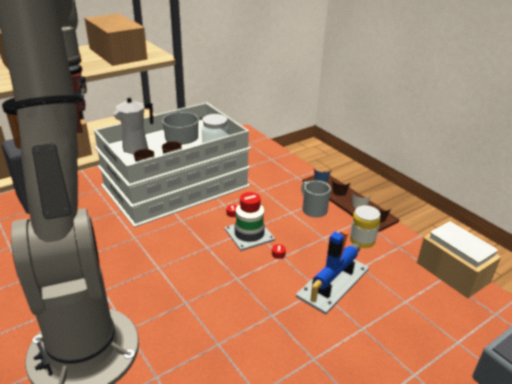

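Candidates for the cap: the red cap on the cream/green-banded jar at scene (248,184), and small red items at (211,211) and (287,216). The jar's is the largest and sits on the neck. I'll check it and the gun in a close composite crop.

```bash
python3 - <<'E'
import cv2,pickle,numpy as np
ims=pickle.load(open("f0.pkl","rb"))
def crop(n,x,y,w,h):return cv2.resize(ims[n]["pixels"][y:y+h,x:x+w,::-1],(400,300),interpolation=cv2.INTER_CUBIC)
a=np.hstack([crop("scene",110,165,100,75),crop("scene",200,165,100,75)])
b=np.hstack([crop("side",285,230,100,75),crop("side",215,185,100,75)])
cv2.imwrite("pics/crops0.png",np.vstack([a,b]))
E
```

```text
(no output)
```

View pics/crops0.png

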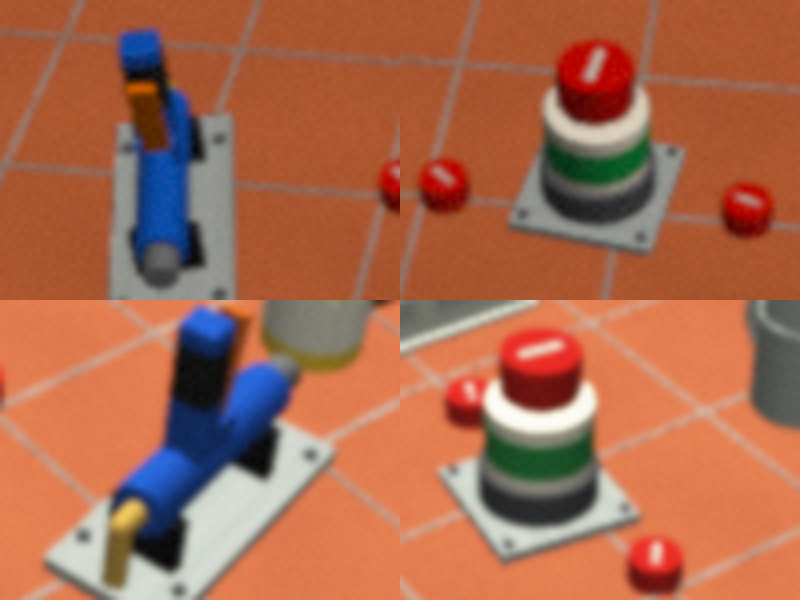

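The crops confirm: the jar's red cap is the large one at scene (248,184), and the two loose red caps are about half its size. The gun's grip top is at scene (145,176) with the orange trigger on its +x side, nozzle away from the robot. Next I'll measure by rays.

```bash
cat > h.py <<'E'
import cv2,numpy as np
def ray(f,uv):
    uv=np.atleast_2d(uv).astype(float); K=f["intrinsics"];E=f["extrinsics"]
    d=np.c_[uv,np.ones(len(uv))]@np.linalg.inv(K).T@E[:3,:3].T
    return E[:3,3],d
def plane(f,uv,z):
    o,d=ray(f,uv); return (o+d*((z-o[2])/d[:,2])[:,None])[:,:2]
def tri(f,a,g,b):
    o,d=ray(f,a);p,e=ray(g,b);d=d[0];e=e[0]
    t=np.linalg.lstsq(np.c_[d,-e],p-o,rcond=None)[0]; P=o+d*t[0];Q=p+e*t[1]
    return (P+Q)/2,np.linalg.norm(P-Q)
def proj(f,P):
    E=np.linalg.inv(f["extrinsics"]);P=np.atleast_2d(P)
    q=(P@E[:3,:3].T+E[:3,3])@f["intrinsics"].T; return q[:,:2]/q[:,2:]
def big(m,win=None,k=0):
    m=m.astype(np.uint8)
    if win:
        w=np.zeros_like(m);x,y,W,H=win;w[y:y+H,x:x+W]=1;m=m*w
    n,l,s,c=cv2.connectedComponentsWithStats(m); i=1+np.argmax(s[1:,4]); return l==i
def pts(m): y,x=np.nonzero(m); return np.c_[x,y]
E
python3 - <<'E'
import pickle; from h import *
ims=pickle.load(open("f0.pkl","rb"))
def hsv(n): return cv2.cvtColor(ims[n]["pixels"],cv2.COLOR_RGB2HSV).astype(int)
W={"scene":dict(gun=(130,185,45,70),grip=(135,165,30,25),jar=(225,165,50,65),cap=(235,170,30,28)),
   "side":dict(gun=(293,235,85,78),grip=(325,230,25,20),jar=(222,185,55,70),cap=(236,188,28,27))}
for n in W:
    f=ims[n];h=hsv(n);H,S,V=h[...,0],h[...,1],h[...,2]
    gray=(S<60)&(V>100)
    for k,z,sz in(("gun",12,"210x90"),("jar",10,"110x110")):
        m=gray.astype(np.uint8);w=np.zeros_like(m);x,y,a,b=W[n][k];w[y:y+b,x:x+a]=1;m=m*w>0
        if k=="jar": # drop jar body: keep plate rows only
            m[:int({"scene":200,"side":223}[n])]=0
        P=plane(f,pts(m),z).astype(np.float32); r=cv2.minAreaRect(P)
        print(n,k,np.round(r[0],1),np.round(r[1],1),round(r[2],1),sz)
    red=((H<6)|(H>174))&(S>150)
    m=big(red,W[n]["cap"]);p=pts(m);print(n,"cap red",p.min(0),p.max(0),m.sum())
    blue=(H>100)&(H<125)&(S>120)
    m=big(blue&(V>110),W[n]["grip"]);p=pts(m);print(n,"grip",p.min(0),p.max(0),p.mean(0),plane(f,p.mean(0),170))
    # ellipse of cap top: brighter red, plus white mark
    x,y,a,b=W[n]["cap"];print(V[y:y+b,x+a//2-1].tolist())
E
```

```text
scene gun [ 618.6 -145.9] [248.9  92.4] 16.6 210x90
scene jar [536.4 130.7] [109.1 114.1] 81.1 110x110
scene cap red [239 175] [258 195] 301
scene grip [140 173] [149 179] [144.48387097 176.08064516] [[ 584.77305001 -154.23855432]]
[173, 172, 168, 169, 168, 179, 185, 185, 186, 189, 187, 181, 178, 178, 185, 185, 181, 170, 134, 112, 109, 108, 112, 106, 108, 123, 165, 204]
side gun [ 645.7 -122.9] [346.6 133.2] 29.2 210x90
side jar [525.9 128.1] [112.5 110.3] 80.9 110x110
side cap red [240 192] [260 211] 311
side grip [331 232] [343 240] [336.65789474 236.22368421] [[ 572.30033053 -159.68124479]]
[229, 229, 229, 230, 233, 235, 235, 235, 239, 238, 232, 233, 235, 234, 224, 187, 140, 121, 116, 111, 109, 109, 110, 118, 158, 224, 248]
```

```bash
python3 - <<'E'
import pickle; from h import *
ims=pickle.load(open("f0.pkl","rb"));f=ims["scene"];g=ims["side"]
np.set_printoptions(precision=0,suppress=True)
print("crate rim z206",plane(f,[(331,116),(418,122),(431,213),(321,207)],206).tolist())
print("crate side z206",plane(g,[(98,151),(205,105),(248,133),(133,188)],206).tolist())
print("moka top",plane(f,(402,108),313), "tin",plane(f,(160,282),0),"jug",plane(f,(232,287),0))
E
python3 -m jog '[[1,0,0,0.16,0],[1,0,0,0.33,0],[1,0,0,0.5,0],[1,0,0,0.6,0],[1,0,0,0.6,0]]'
```

```text
crate rim z206 [[291.92245091167774, 355.36234452233055], [294.60530259246843, 615.546469963501], [675.068296214757, 604.3208206093703], [684.9892854499917, 335.46000546587015]]
crate side z206 [[238.5927720587789, 471.04595311523383], [658.4397878226755, 588.033482064404], [661.3183060765577, 333.91473056184634], [242.56581710110396, 238.36074450898354]]
moka top [[386. 539.]] tin [[813. -74.]] jug [[806. 121.]]
clock: 0.65
tcp_pos: [243.4, 631.5, 416.7]
tool_rot: [[-0.933, 0.36, 0.003], [0.36, 0.933, 0.009], [0.001, 0.009, -1.0]]
force: [0.7, 1.0, 0.5]
finger_gap: 0.997
grasp_force: 0.0
```

```bash
python3 -m jog '[[1,0.06,-0.15,0,-0.04],[1,0.12,-0.3,0,-0.08],[1,0.19,-0.44,0,-0.12],[1,0.25,-0.59,0,-0.16],[1,0.31,-0.74,0,-0.2]]' && python3 -m jog '[[1,0.06,-0.15,0,-0.04],[1,0.12,-0.3,0,-0.08],[1,0.19,-0.44,0,-0.12],[1,0.25,-0.59,0,-0.16],[1,0.31,-0.74,0,-0.2]]'&& python3 -m jog '[[1,0.06,-0.15,0,-0.04],[1,0.12,-0.3,0,-0.08],[1,0.18,-0.44,0,-0.1],[1,0.25,-0.59,0,-0.1],[1,0.31,-0.74,0,-0.1]]'
```

```text
clock: 1.15
tcp_pos: [336.0, 405.6, 409.4]
tool_rot: [[-0.717, 0.697, -0.001], [0.697, 0.717, -0.001], [-0.0, -0.002, -1.0]]
force: [1.2, 0.3, -0.2]
finger_gap: 1.001
grasp_force: 0.0
clock: 1.65
tcp_pos: [428.6, 183.7, 409.7]
tool_rot: [[-0.389, 0.921, -0.001], [0.921, 0.389, -0.001], [-0.0, -0.001, -1.0]]
force: [1.3, 1.0, 0.4]
finger_gap: 0.999
grasp_force: 0.0
clock: 2.15
tcp_pos: [521.7, -37.9, 409.8]
tool_rot: [[-0.202, 0.979, -0.001], [0.979, 0.202, 0.0], [0.0, -0.001, -1.0]]
force: [1.3, 0.2, -0.8]
finger_gap: 0.998
grasp_force: 0.0
```

```bash
python3 -m jog '[[1,0.06,-0.15,-0.06,0],[1,0.12,-0.3,-0.12,0],[1,0.18,-0.4,-0.2,0],[1,0.18,-0.4,-0.2,0],[1,0.18,-0.4,-0.2,0]]'; python3 - <<'E'
from plant import manip
import cv2,pickle
f=manip.grab_frame("wrist");pickle.dump(f,open("f1.pkl","wb"));cv2.imwrite("pics/w1.png",f["pixels"][:,:,::-1])
E
```

```text
clock: 2.65
tcp_pos: [575.0, -156.6, 349.0]
tool_rot: [[-0.2, 0.98, -0.003], [0.98, 0.2, -0.0], [0.0, -0.003, -1.0]]
force: [0.1, 0.1, 0.4]
finger_gap: 1.002
grasp_force: 0.0
```

View pics/w1.png

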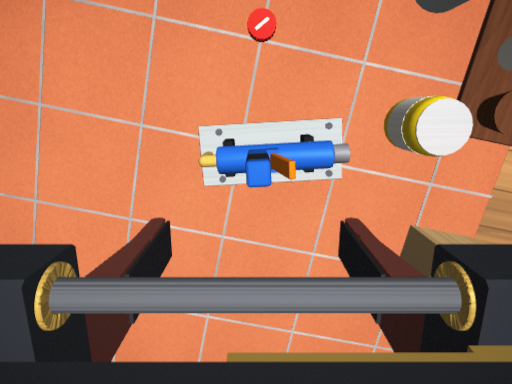

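```bash
python3 - <<'E'
import pickle; from h import *
np.set_printoptions(precision=1,suppress=True)
f=pickle.load(open("f1.pkl","rb"));h=cv2.cvtColor(f["pixels"],cv2.COLOR_RGB2HSV).astype(int);H,S,V=h[...,0],h[...,1],h[...,2]
m=(S<60)&(V>120);w=np.zeros_like(m);w[110:195,190:338]=1;m&=w
P=plane(f,pts(big(m)),12).astype(np.float32);r=cv2.minAreaRect(P);print("plate",r,len(P))
m=(S<60)&(V>120);w[:]=0;w[110:195,190:360]=1
hull=cv2.convexHull(pts(m&w).astype(np.int32))[:,0];q=cv2.approxPolyDP(hull.reshape(-1,1,2),5,True)[:,0];print("hull",q.tolist(),plane(f,q,12).tolist())
b=(H>100)&(H<125)&(S>120)
sub=V*b
print(sub[146:190:2,244:276:2])
o=(H>8)&(H<22)&(S>200);w[:]=0;w[140:190,266:300]=1
print(H[156:182:3,268:300:3]);
E
```

```text
plate ((582.4498291015625, -124.70344543457031), (217.76947021484375, 66.44720458984375), 10.28863525390625) 3030
hull [[359, 170], [329, 194], [230, 194], [204, 185], [190, 134], [246, 110], [352, 110]] [[732.4725138082163, -148.77798054611634], [697.8662197496831, -193.8335865633802], [549.7462331335481, -224.24777390378978], [508.47157798174123, -218.30507940053624], [475.8387076564362, -146.82608982103255], [549.5149981944281, -96.94751029970314], [698.6354325389609, -66.4828309462315]]
[[205 208 211 212 216 218 220 221 223 223 224 224 225 226 226 227]
 [232 232 232 233 233 233 225 226 215 217 206 186 180 171 171 162]
 [239 239 218 151 148 149 151 151 150 153 152 201 227 228 232 231]
 [245 245 144 148 149 150 150 150 152 152 137 165 238 240 222 221]
 [248 248  99  64  60  62   0   0   0   0   0   0 220   0   0   0]
 [248 236   0   0   0   0   0   0   0   0   0   0  96   0   0   0]
 [248 158   0   0   0   0   0   0  74  77  80 104   0   0   0   0]
 [242 126 121 141 154 158 162 169 175 181 186 191 158   0   0   0]
 [233 146 223 234 234 235 238 238 240 240 241 242 237   0   0   0]
 
[... 594 characters left out ...]
 0   0]
 [  0   0 199 236 238 237 238 238 237 238 238 238 234 221   0   0]
 [  0   0 190 235 235 232 229 229 228 225 224 222 215 162   0   0]
 [  0   0   0 177 176 169 160 146 141   0   0   0   0   0   0   0]
 [  0   0   0   0   0   0   0   0   0   0   0   0   0   0   0   0]]
[[110  14  13  14  14 123 107 107 107 107 107]
 [110  10  13  14  13  14  14 168 110 108 108]
 [108  12  14  14  14  13  15  15  17 132 109]
 [109   6  14  14  14  14  13  15  17 177 109]
 [108 121  14  13  14  14  14  14  17   9 109]
 [109 108 108 149  13  14  14  14  17  14  85]
 [108 103  84  84  48  12  14  14  17  15  78]
 [108 107  84  84  84  78  18  14  17  14  84]
 [109 108  85  84  84  84  78  85  86  81  16]]
```

```bash
python3 - <<'E'
import pickle; from h import *
np.set_printoptions(precision=1,suppress=True)
f=pickle.load(open("f1.pkl","rb"));h=cv2.cvtColor(f["pixels"],cv2.COLOR_RGB2HSV).astype(int);H,S,V=h[...,0],h[...,1],h[...,2]
b=(H>100)&(H<125)&(S>120)&(V>195);w=np.zeros_like(b);w[161:190,247:271]=1
P=plane(f,pts(b&w),170).astype(np.float32);r=cv2.minAreaRect(P);print("grip top 26x28",r)
# plate: far long edge (row ~125) and near edge lines
def edge(cols,lo,hi,down):
    out=[]
    for c in cols:
        col=(S[lo:hi,c]<60)&(V[lo:hi,c]>120); i=np.nonzero(col)[0]
        if len(i): out.append((c,lo+(i[0] if down else i[-1])))
    return np.array(out)
for nm,e in(("+y",edge(range(206,336,3),110,140,True)),("-y",edge([*range(210,240,3),*range(300,336,3)],165,195,False))):
    P=plane(f,e,12);k=np.polyfit(P[:,0],P[:,1],1);res=P[:,1]-np.polyval(k,P[:,0]);g=abs(res)<3;k=np.polyfit(P[g,0],P[g,1],1);print(nm,np.degrees(np.arctan(k[0])),np.polyval(k,578),g.sum(),len(g))
o=(H>=8)&(H<=17)&(S>150);print("orange trig V",V[156:182:3,268:300:3])
for u in((277,153),(295,177),(288,179),(270,158)):print(u,plane(f,u,159),plane(f,u,158))
def st():
    from plant import manip;return manip.read_state()
s=st();print(s["tcp_pos"])
E
```

```text
grip top 26x28 ((578.5167236328125, -153.76243591308594), (22.96466064453125, 25.4484806060791), 15.25605297088623)
+y 14.83056921935733 -109.04089583441373 43 44
-y 14.41360266271087 -200.36368572569458 16 22
orange trig V [[ 96  98 113 153 174 192 250 250 250 250 250]
 [110  98 100  98 108 145 172 151 216 238 238]
 [237  94  99  98  98 100 105 236 253 182 222]
 [236  93  97 100  99  98 101 232 253 145 191]
 [235 108  97  98  98  99  99 229 252 169 130]
 [235 234 240  88  98  98  98 226 252 232 226]
 [234 219 224 225 203 103  99 222 252 244 228]
 [234 199 229 229 228 228 169 219 252 234 227]
 [235 204 230 229 232 231 228 221 204 204 200]]
(277, 153) [[ 593.5 -131.4]] [[ 593.6 -131.5]]
(295, 177) [[ 617.7 -152.4]] [[ 617.8 -152.6]]
(288, 179) [[ 610.9 -156. ]] [[ 611.  -156.2]]
(270, 158) [[ 587.5 -137.9]] [[ 587.6 -138.1]]
[ 575.4 -155.5  350. ]
```

Wrist view: the grip top is centred at (259,172), the trigger top at (285,165), and the plate corners are near (200,127) and (342,120). Gun origin ≈ (578.7, -154.3), yaw 14.6°. The plate edges (91 mm apart) and the trigger front (~38 mm) agree with the description. Descending centred at gun x ≈ 10, then I'll look.

```bash
python3 -m jog '[[1,0.042,0.014,-0.1,0.027],[1,0.042,0.014,-0.25,0.027],[1,0.042,0.014,-0.4,0.027],[1,0.042,0.014,-0.5,0.027],[1,0.042,0.014,-0.5,0.027]]'; python3 - <<'E'
from plant import manip
import cv2,pickle,numpy as np
F=[manip.grab_frame(n) for n in("wrist","side")]
pickle.dump(F,open("f2.pkl","wb"))
a=F[0]["pixels"][:,:,::-1];a=cv2.resize(a,(400,300))
b=cv2.resize(F[1]["pixels"][190:310,260:420,::-1],(400,300))
cv2.imwrite("pics/w2.png",np.hstack([a,b]))
E
```

```text
clock: 3.2
tcp_pos: [586.1, -148.8, 197.7]
tool_rot: [[-0.257, 0.966, -0.006], [0.966, 0.257, 0.002], [0.004, -0.005, -1.0]]
force: [-0.5, -0.3, 0.7]
finger_gap: 1.002
grasp_force: 0.0
```

View pics/w2.png

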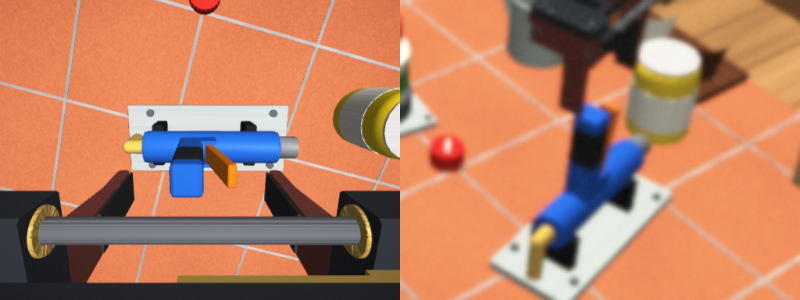

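The two fingers (x 130 and 268 in the left view) straddle the grip and trigger pack (170–237). I'll re-measure the grip top from here.

```bash
python3 - <<'E'
import pickle; from h import *
from plant import manip
s=manip.read_state();print(s["tcp_pos"],np.degrees(np.arctan2(s["tool_rot"][1][1],s["tool_rot"][0][1])))
f=pickle.load(open("f2.pkl","rb"))[0];h=cv2.cvtColor(f["pixels"],cv2.COLOR_RGB2HSV).astype(int);H,S,V=h[...,0],h[...,1],h[...,2]
b=(H>100)&(H<125)&(S>120)&(V>150);w=np.zeros_like(b);w[200:260,205:270]=1
print(V[190:256:3,238].tolist(),V[230,210:270:2].tolist(),(b*1)[230,210:270:2].tolist())
m=pts(b&w);print(m.min(0),m.max(0))
P=plane(f,m,170).astype(np.float32);print(cv2.minAreaRect(P))
print(plane(f,[(302,238),(291,240)],159))
E
```

```text
[ 588.94811491 -150.7732807   202.12579254] 14.824706910544284
[31, 30, 31, 31, 34, 155, 166, 237, 242, 242, 243, 242, 242, 242, 241, 241, 241, 240, 239, 238, 219, 212] [243, 240, 236, 206, 175, 212, 236, 240, 240, 240, 241, 241, 241, 241, 241, 242, 241, 241, 241, 242, 242, 242, 240, 234, 229, 124, 234, 237, 236, 239] [0, 0, 0, 0, 1, 1, 1, 1, 1, 1, 1, 1, 1, 1, 1, 1, 1, 1, 1, 1, 1, 1, 1, 1, 1, 0, 0, 0, 0, 0]
[205 200] [268 251]
((576.7689208984375, -151.3333282470703), (36.02760696411133, 31.28050994873047), 15.022558212280273)
[[ 618.09050334 -152.48467349]
 [ 611.88337229 -155.52820738]]
```

```bash
python3 - <<'E'
import pickle; from h import *
f=pickle.load(open("f2.pkl","rb"))[0]
print(plane(f,[(238.5,230),(217.5,230),(259.5,230),(238.5,208),(238.5,251)],170))
E
```

```text
[[ 578.30537215 -153.46743285]
 [ 566.49732842 -156.64355482]
 [ 590.10433375 -150.29375377]
 [ 575.01484171 -140.52521023]
 [ 581.55116436 -166.23369235]]
```

```bash
python3 -m jog '[[1,0,0,-0.1,0],[1,-0.015,-0.004,-0.2,0],[1,-0.018,-0.004,-0.215,0],[1,-0.018,-0.004,-0.215,0],[0.2,-0.018,-0.004,-0.215,0]]' 25; python3 -m jog '[[-1,0,0,0,0],[-1,0,0,0,0],[-1,0,0,0,0],[-1,0,0,0,0],[-1,0,0,0,0]]' 25
```

```text
clock: 3.8
tcp_pos: [584.6, -153.4, 138.7]
tool_rot: [[-0.254, 0.967, 0.004], [0.967, 0.254, -0.0], [-0.001, 0.004, -1.0]]
force: [0.1, -0.7, 0.1]
finger_gap: 0.945
grasp_force: 0.0
clock: 4.3
tcp_pos: [586.1, -152.8, 138.2]
tool_rot: [[-0.255, 0.967, 0.006], [0.967, 0.255, -0.0], [-0.002, 0.006, -1.0]]
force: [-4.6, 1.3, 13.8]
finger_gap: 0.497
grasp_force: 10.4
```

```bash
python3 -m jog '[[-1,0,0,0,0],[-1,0,0,0,0],[-1,0,0,0,0]]' 30
```

```text
clock: 4.6
tcp_pos: [582.3, -153.8, 138.1]
tool_rot: [[-0.253, 0.967, -0.0], [0.967, 0.253, 0.001], [0.001, -0.0, -1.0]]
force: [-8.6, 1.9, 16.2]
finger_gap: 0.406
grasp_force: 30.0
```

Gap is 35.7 mm, which matches the 36 mm pack, so the trigger is home. Hold briefly, release, check.

```bash
python3 -m jog '[[-1,0,0,0,0],[-1,0,0,0,0],[1,0,0,0,0],[1,0,0,0,0],[1,0,0,0,0]]' 30;python3 -m jog '[[1,0,0,0,0],[1,0,0,0,0],[1,0,0,0,0],[1,0.018,0.004,0,0],[1,0.018,0.004,0,0]]'; python3 - <<'E'
from plant import manip
import cv2,pickle,numpy as np
f=manip.grab_frame("wrist");pickle.dump(f,open("f3.pkl","wb"))
cv2.imwrite("pics/w3.png",f["pixels"][:,:,::-1])
E
```

```text
clock: 5.1
tcp_pos: [584.7, -153.0, 136.6]
tool_rot: [[-0.255, 0.967, 0.003], [0.967, 0.255, -0.001], [-0.002, 0.003, -1.0]]
force: [4.7, -0.8, -3.8]
finger_gap: 0.638
grasp_force: 2.3
clock: 5.6
tcp_pos: [588.8, -151.7, 136.1]
tool_rot: [[-0.255, 0.967, 0.0], [0.967, 0.255, 0.0], [0.0, 0.0, -1.0]]
force: [0.1, 0.3, -0.6]
finger_gap: 1.0
grasp_force: 0.0
```

View pics/w3.png

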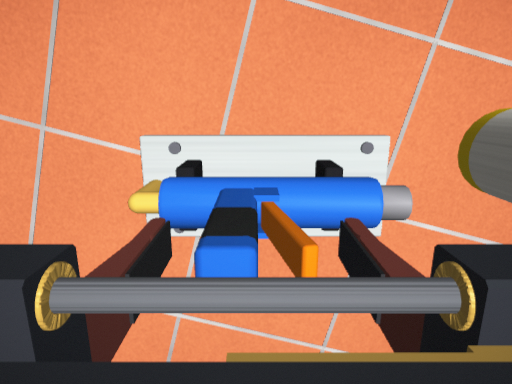

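The trigger is back to its leaning position at (290,240), with both fingers clear. Rising and moving to the jar.

```bash
python3 -m jog '[[1,0,0,0.16,0],[1,0,0,0.32,0],[1,0,0,0.48,0],[1,-0.03,0.15,0.5,0],[1,-0.06,0.3,0.5,0]]' 3; python3 -m jog '[[1,-0.03,0.15,0,0],[1,-0.06,0.3,0,0],[1,-0.09,0.45,0,0],[1,-0.13,0.6,0,0],[1,-0.13,0.6,0,0]]'; python3 - <<'E'
from plant import manip
import cv2,pickle,numpy as np
from h import *
s=manip.read_state();f=manip.grab_frame("wrist");pickle.dump(f,open("f4.pkl","wb"));print(s["joints"],s["tcp_pos"],s["joint_velocities"])
cv2.imwrite("pics/w4.png",f["pixels"][:,:,::-1])
E
```

```text
clock: 6.15
tcp_pos: [571.0, -62.8, 288.6]
tool_rot: [[-0.25, 0.968, 0.005], [0.968, 0.25, -0.0], [-0.001, 0.004, -1.0]]
force: [0.0, 1.5, -0.2]
finger_gap: 1.0
grasp_force: 0.0
clock: 6.65
tcp_pos: [529.3, 125.7, 285.7]
tool_rot: [[-0.265, 0.964, -0.002], [0.964, 0.265, 0.002], [0.003, -0.001, -1.0]]
force: [0.2, -0.9, -0.8]
finger_gap: 0.997
grasp_force: 0.0
[-0.8677496   0.23235219  0.62600599  1.83510723 -0.15328746  1.1227875
  0.08022718] [529.30598662 125.69808498 285.6537852 ] [ 0.06478084  0.0004498   0.08396659  0.00201793  0.02913047 -0.00158268
  0.07771963]
```

View pics/w4.png

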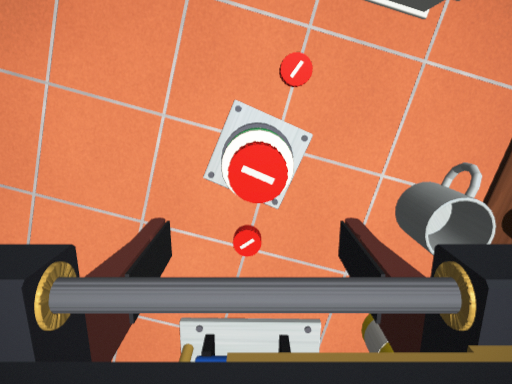

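```bash
python3 - <<'E'
import pickle; from h import *
from scipy.optimize import least_squares
f=pickle.load(open("f4.pkl","rb"));h=cv2.cvtColor(f["pixels"],cv2.COLOR_RGB2HSV).astype(int);H,S,V=h[...,0],h[...,1],h[...,2]
m=big(((H<6)|(H>174))&(S>150),(215,125,85,90));p=pts(m);print(p.min(0),p.max(0))
print([(r,int(V[r,258])) for r in range(134,160,2)])
c=cv2.findContours(m.astype(np.uint8),0,1)[0];c=max(c,key=len)[:,0]
def fit(P):
    r=least_squares(lambda q:np.hypot(*(P-q[:2]).T)-q[2],[*P.mean(0),29],loss="soft_l1");return r.x,abs(r.fun).mean()
print("lower rim z132",fit(plane(f,c[c[:,1]>170],132)))
hs=cv2.findContours((((S<60)&(V>100)).astype(np.uint8)),0,1)
w=(S<70)&(V>110);z=np.zeros_like(w);z[98:210,203:315]=1
P=plane(f,pts(w&z),10).astype(np.float32);print(cv2.minAreaRect(P))
E
```

```text
[228 142] [287 202]
[(134, 254), (136, 254), (138, 254), (140, 254), (142, 158), (144, 216), (146, 245), (148, 245), (150, 245), (152, 245), (154, 245), (156, 245), (158, 245)]
lower rim z132 (array([530.86850802, 132.20552156,  27.34510849]), np.float64(0.30337634400906177))
((526.1713256835938, 145.06057739257812), (146.12310791015625, 141.36505126953125), 71.42206573486328)
```

Wrist view: the target cap's top is at (258,172), about 58 px wide. The small look-alikes are at (296,69) and (247,241). Cap centre ≈ (531, 132), in line with the holder plate estimates (531, 129.5). Moving to just above and re-measuring.

```bash
python3 -m jog '[[1,0,0.045,-0.15,0],[1,0,0.045,-0.3,0],[1,0,0.045,-0.4,0],[1,0,0.045,-0.4,0],[1,0,0.045,-0.4,0]]'; python3 - <<'E'
from plant import manip
from h import *
from scipy.optimize import least_squares
f=manip.grab_frame("wrist");print(manip.read_state()["tcp_pos"]);cv2.imwrite("pics/w5.png",f["pixels"][:,:,::-1])
h=cv2.cvtColor(f["pixels"],cv2.COLOR_RGB2HSV).astype(int);H,S,V=h[...,0],h[...,1],h[...,2]
m=big(((H<6)|(H>174))&(S>150),(180,150,150,130));p=pts(m);print(p.min(0),p.max(0))
c=cv2.findContours(m.astype(np.uint8),0,1)[0];c=max(c,key=len)[:,0]
lo=c[:,1]>p[:,1].max()-45;lo&=c[:,1]<272
P=plane(f,c[lo],132);r=least_squares(lambda q:np.hypot(*(P-q[:2]).T)-q[2],[*P.mean(0),29],loss="soft_l1");print(r.x,abs(r.fun).mean())
E
```

```text
clock: 7.2
tcp_pos: [531.9, 130.2, 166.8]
tool_rot: [[-0.252, 0.968, 0.0], [0.968, 0.252, -0.001], [-0.001, -0.0, -1.0]]
force: [0.3, -0.6, 0.8]
finger_gap: 1.004
grasp_force: 0.0
[532.61377987 130.66877316 167.73956019]
[206 163] [299 261]
[530.85611941 132.38656136  27.85423529] 0.19249139982276092
```

View pics/w5.png

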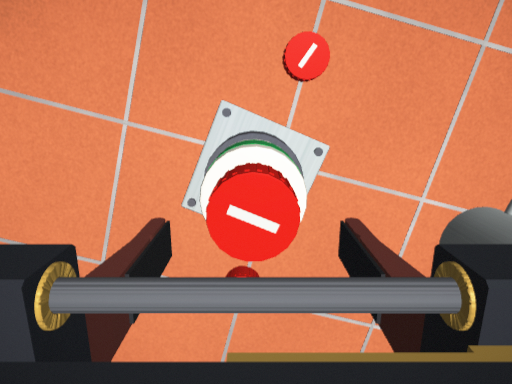

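The cap top sits centred between the fingers at (253,214), and its position (530.9, 132.4) is confirmed. Descending and gripping.

```bash
python3 -m jog '[[1,-0.001,0.002,-0.1,0],[1,-0.001,0.002,-0.174,0],[1,-0.001,0.002,-0.174,0],[-1,-0.001,0.002,-0.174,0],[-1,-0.001,0.002,-0.174,0]]' 50; python3 -m jog '[[-1,0,0,0,0],[-1,0,0,0,0],[-1,0,0,0,0],[-1,0,0,0,0]]' 50
```

```text
clock: 7.75
tcp_pos: [532.5, 132.4, 116.0]
tool_rot: [[-0.254, 0.967, 0.003], [0.967, 0.254, 0.001], [0.001, 0.003, -1.0]]
force: [0.2, 0.1, -0.0]
finger_gap: 0.856
grasp_force: 0.0
clock: 8.15
tcp_pos: [530.9, 132.2, 114.5]
tool_rot: [[-0.254, 0.967, -0.0], [0.967, 0.254, 0.0], [0.001, -0.0, -1.0]]
force: [-2.3, -1.0, 6.5]
finger_gap: 0.646
grasp_force: 50.0
```

```bash
python3 -m jog '[[-1,0,0,-0.01,0],[-1,0,0,-0.02,0],[-1,0,0,-0.02,0],[-1,0,0,-0.02,0]]' 60; python3 -c "
from plant import manip
s=manip.read_state();print(s['tcp_pos'],s['force'],s['ft_torque'])"
```

```text
clock: 8.55
tcp_pos: [531.0, 132.2, 109.2]
tool_rot: [[-0.254, 0.967, -0.0], [0.967, 0.254, 0.001], [0.001, -0.0, -1.0]]
force: [-4.8, -0.5, 14.3]
finger_gap: 0.646
grasp_force: 60.0
[530.97692474 132.23838439 109.15977328] [-4.78553526 -0.47849871 14.34582363] [-0.21914371  1.26574672 -0.03426688]
```

```bash
python3 -m jog '[[-1,0,0,-0.006,0],[-1,0,0,-0.008,0],[-1,0,0,-0.008,0]]' 60; python3 -m jog '[[-1,0,0,0,0.06],[-1,0,0,0,0.12],[-1,0,0,0,0.18],[-1,0,0,0,0.18],[-1,0,0,0,0.18]]'
```

```text
clock: 8.85
tcp_pos: [531.1, 132.3, 108.6]
tool_rot: [[-0.254, 0.967, -0.001], [0.967, 0.254, 0.002], [0.003, -0.0, -1.0]]
force: [-11.3, -1.8, 33.9]
finger_gap: 0.643
grasp_force: 60.0
clock: 9.35
tcp_pos: [530.6, 134.0, 108.7]
tool_rot: [[-0.58, 0.815, -0.001], [0.815, 0.58, 0.004], [0.004, 0.001, -1.0]]
force: [-12.1, 3.1, 33.0]
finger_gap: 0.642
grasp_force: 60.0
```

```bash
python3 -m jog '[[-1,0,0,0,0.06],[-1,0,0,0,0.12],[-1,0,0,0,0.18],[-1,0,0,0,0.24],[-1,0,0,0,0.3]]'; python3 -m jog '[[-1,0,0,0,0.06],[-1,0,0,0,0.12],[-1,0,0,0,0.12],[-1,0,0,0,0.12]]'; python3 - <<'E'
from plant import manip
import cv2,numpy as np
print(manip.read_state()["ft_torque"])
F=[manip.grab_frame(n)["pixels"][:,:,::-1] for n in("wrist","scene")]
cv2.imwrite("pics/w6.png",np.hstack([cv2.resize(F[0],(400,300)),cv2.resize(F[1][120:240,180:340],(400,300))]))
E
```

```text
clock: 9.85
tcp_pos: [530.4, 134.0, 108.7]
tool_rot: [[-0.94, 0.342, -0.001], [0.342, 0.94, 0.003], [0.002, 0.003, -1.0]]
force: [-13.7, 3.1, 31.3]
finger_gap: 0.645
grasp_force: 60.0
clock: 10.25
tcp_pos: [530.5, 133.3, 108.7]
tool_rot: [[-0.994, 0.112, -0.001], [0.112, 0.994, 0.002], [0.001, 0.002, -1.0]]
force: [-13.9, 0.2, 32.3]
finger_gap: 0.641
grasp_force: 60.0
[-0.45188356  3.00557112  0.21761344]
```

View pics/w6.png

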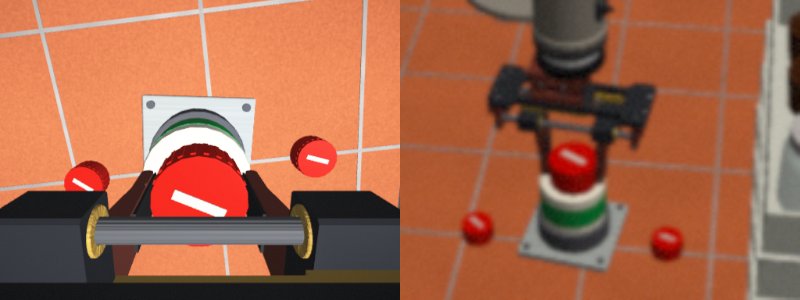

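The stripe keeps the same angle relative to the gripper at (195,203) while the holder has turned, so the cap turned 1.2 rad with the tool. Lifting.

```bash
python3 -m jog '[[-1,0,0,0.03,0],[-1,0,0,0.08,0],[-1,0,0,0.15,0],[-1,0,0,0.22,0],[-1,0,0,0.29,0]]'; python3 -m jog '[[-1,0,0,0.05,0],[-1,0,0,0.07,0],[-1,0,0,0.07,0],[-1,0,0,0.07,0],[-1,0,0,0.07,0]]'; python3 -m jog '[[-1,0,0,0,0],[-1,0,0,0,0],[-1,0,0,0,0],[-1,0,0,0,0],[-1,0,0,0,0]]'; python3 - <<'E'
from plant import manip
import cv2,numpy as np
s=manip.read_state();print(s["tcp_pos"],np.abs(s["joint_velocities"]).max(),s["grasp_force"])
F=[manip.grab_frame(n)["pixels"][:,:,::-1] for n in("wrist","scene","side")]
cv2.imwrite("pics/w7.png",np.vstack([np.hstack([cv2.resize(F[0],(400,300)),cv2.resize(F[1][120:240,180:340],(400,300))]),np.hstack([cv2.resize(F[1],(400,300)),cv2.resize(F[2][110:260,180:380],(400,300))])]))
E
```

```text
clock: 10.85
tcp_pos: [531.0, 132.1, 193.4]
tool_rot: [[-0.994, 0.114, 0.0], [0.114, 0.994, -0.0], [-0.0, -0.0, -1.0]]
force: [0.6, -0.4, -0.6]
finger_gap: 0.644
grasp_force: 60.0
clock: 11.35
tcp_pos: [530.4, 132.0, 212.6]
tool_rot: [[-0.994, 0.114, -0.002], [0.114, 0.994, -0.001], [0.001, -0.001, -1.0]]
force: [-1.5, -1.0, -0.1]
finger_gap: 0.645
grasp_force: 60.0
clock: 11.85
tcp_pos: [531.0, 132.1, 213.5]
tool_rot: [[-0.994, 0.114, -0.0], [0.114, 0.994, -0.0], [0.0, -0.0, -1.0]]
force: [-0.4, 0.1, 0.1]
finger_gap: 0.64
grasp_force: 60.0
[530.9913856  132.14897045 213.51790377] 0.002844191333966906 59.996337890625
```

View pics/w7.png

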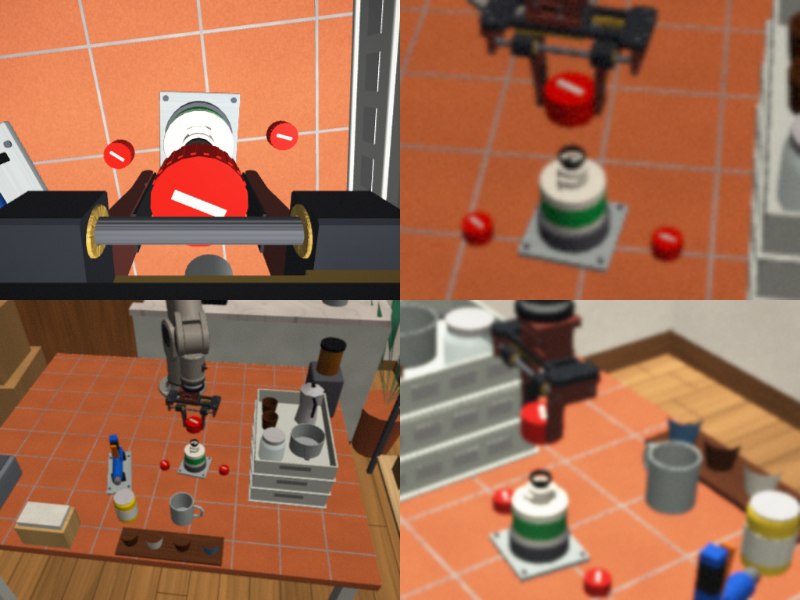

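The cap is off and held level above the bare neck at (570,98) in the upper-right view. Bystanders have not moved and the arm is still. Handing in.

```bash
python3 -c "
from plant import manip
print(manip.close_job())"
```

```text
the job is handed in; nothing more can be done
None
```

I handed the job in at about 12 s of the 45 s limit: the trigger was squeezed home and sprang back, and the cap was pressed, twisted 1.2 rad and lifted. The gripper holds it level and still, about 10 cm above its seat and centred over the jar, with the coffee things, tin and jug where they were; no verdict came back on hand-in.

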